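# Stroke the lids of a curved sample tray shut

## Task

Shut the six white flap lids of the curved sample tray by stroking lightly along the row with the fingertips, starting from the solid landing block and shutting the lids in order to the far end. Do it in one low pass: from the first lid to the last keep the fingertips within about 3 cm of the tray's top, and do not lift the tray, push it out of place or disturb the things round it. Finish with all six lids down flat and the hand clear.

Things in the scene. Friction and masses are not known exactly. Their poses are not given: they have to be found in the camera images.
- tray: light-grey curved sample tray, loose on the worktop (1.5 kg, 255 mm long, 44 wide, 31 high): six cells in an arc, each with a white flap lid standing part-open. Origin: worktop level, under the middle of the arc (between lids 3 and 4); z up. Arc radius 250 mm, centre at x = -250 mm; the row runs from the landing block (+y end, robot's left) to a low flat lug (-y end). Only to be touched
- spot0 (a point): centre of the flat top of the solid grey landing block (34 mm along the row, 44 mm across, three thin dark lines on top), 31 mm above the worktop, level with the tops of closed lids, 36 mm along the arc before spot1
- spot1 (a point): point fixed to the tray: where the centre of the top face of lid 1 lies when that lid is shut, 31 mm above the worktop; neighbouring spots are 36 mm apart along the arc (lid 1 is the one beside the landing block)
- spot2 (a point): point fixed to the tray: where the centre of the top face of lid 2 lies when that lid is shut, 31 mm above the worktop; neighbouring spots are 36 mm apart along the arc
- spot3 (a point): point fixed to the tray: where the centre of the top face of lid 3 lies when that lid is shut, 31 mm above the worktop; neighbouring spots are 36 mm apart along the arc
- spot4 (a point): point fixed to the tray: where the centre of the top face of lid 4 lies when that lid is shut, 31 mm above the worktop; neighbouring spots are 36 mm apart along the arc
- spot5 (a point): point fixed to the tray: where the centre of the top face of lid 5 lies when that lid is shut, 31 mm above the worktop; neighbouring spots are 36 mm apart along the arc
- spot6 (a point): point fixed to the tray: where the centre of the top face of lid 6 lies when that lid is shut, 31 mm above the worktop; neighbouring spots are 36 mm apart along the arc (lid 6 is the one by the low lug)
- lid1 (a joint): hinge angle of lid 1 in rad: 0 shut (level), about 0.45 to 0.75 at the start, 1.3 at most. Lid 32.5 mm along the row, 36 mm across, 3 mm thick; hinged on its edge nearest the landing block, 16.5 mm before spot1; free edge up (at 0.75 rad 53 mm above the worktop). Friction 0.006 N m, no spring: stays where left
- lid2 (a joint): hinge angle of lid 2 in rad: 0 shut (level), about 0.45 to 0.75 at the start, 1.3 at most. Lid 32.5 mm along the row, 36 mm across, 3 mm thick; hinged on its edge nearest the landing block, 16.5 mm before spot2; free edge up (at 0.75 rad 53 mm above the worktop). Friction 0.006 N m, no spring: stays where left
- lid3 (a joint): hinge angle of lid 3 in rad: 0 shut (level), about 0.45 to 0.75 at the start, 1.3 at most. Lid 32.5 mm along the row, 36 mm across, 3 mm thick; hinged on its edge nearest the landing block, 16.5 mm before spot3; free edge up (at 0.75 rad 53 mm above the worktop). Friction 0.006 N m, no spring: stays where left
- lid4 (a joint): hinge angle of lid 4 in rad: 0 shut (level), about 0.45 to 0.75 at the start, 1.3 at most. Lid 32.5 mm along the row, 36 mm across, 3 mm thick; hinged on its edge nearest the landing block, 16.5 mm before spot4; free edge up (at 0.75 rad 53 mm above the worktop). Friction 0.006 N m, no spring: stays where left
- lid5 (a joint): hinge angle of lid 5 in rad: 0 shut (level), about 0.45 to 0.75 at the start, 1.3 at most. Lid 32.5 mm along the row, 36 mm across, 3 mm thick; hinged on its edge nearest the landing block, 16.5 mm before spot5; free edge up (at 0.75 rad 53 mm above the worktop). Friction 0.006 N m, no spring: stays where left
- lid6 (a joint): hinge angle of lid 6 in rad: 0 shut (level), about 0.45 to 0.75 at the start, 1.3 at most. Lid 32.5 mm along the row, 36 mm across, 3 mm thick; hinged on its edge nearest the landing block, 16.5 mm before spot6; free edge up (at 0.75 rad 53 mm above the worktop). Friction 0.006 N m, no spring: stays where left
- bottle: white bottle with dark-blue cap, 49 mm across, 104 mm high, standing loose past the lug end of the tray; origin under its centre. Leave alone
- tape: yellow roll of tape lying flat, 72 mm across, 20 mm high, past the landing-block end of the tray; origin under its centre. Leave alone
- carton: small white and red carton, 60x50x78 mm, right of the work; origin under its centre. Leave alone
- orange_box: flat orange box, 85x105x30 mm, left of the work; origin under its centre. Leave alone

How it is judged:
By the outcome, as a careful person would: the job done as asked, in the order asked, and still so for the second after the job is handed in, with the robot touching nothing.
It also fails if it takes over 43 s, if anything falls off the work surface, if the arm or the gripper's body presses on something with over 40 N, if the wrist force passes 120 N, or if a joint passes its speed limit or range.

## Robot

A 6-joint arm with a two-finger parallel gripper is mounted at the origin on a cart in front of the work surface, level with it; the furniture and walls round the work are solid. World frame = base frame: x ahead of the robot, y to its left, z up, the work surface at z = 0. Lengths are in m, angles in rad, forces in N, time in s.
With the tool pointing down it reaches from about 0.375 to 0.975 m from the base axis. Payload 3.8 kg.
Tool frame: the origin (TCP) lies on the centre line of the jaws, within the pads' length; the fingertips stand 25 mm ahead of it and the grasp point (between the pads) lies 6 mm ahead of it; z points along the fingers, y is the line along which they close (so a half turn about z gives the same grasp; the last joint's range is limited). The gripper opens to 85 mm and grips with 20 to 120 N. Pads are 22 mm wide; open, the fingers measure 114 mm over their backs; the gripper's body (76 mm by 85 mm) begins 54 mm behind the grasp point. The pads swing forward as they close: fully open they stand 13 mm farther back than shut.
Start: joints at [1.292, 0.264, 1.604, -0, 1.274, -0.037], TCP at [0.162, 0.655, 0.225] pointing down, gripper open.
Joint ranges: [-2.63, 2.63], [-0.94, 2.18], [0.31, 2.57], [-1.31, 4.45], [0, 2.66], [-2.55, 2.55]. Speed limits (rad/s): [2.57, 2.57, 3.14, 3.14, 3.14, 3.14].

## Interface

Orientations are given as a rotation vector (axis times angle).
In Python, from workcell import bot gives the robot as it stands. The module is installed in compiled form; this text tells all that it offers.
- The arm moves only by the tool play_rows, never from a script. Its argument "commands" is a list that holds one entry, the list of rows, each a list of 7 numbers: the shift along the tool's x, y, z as a fraction of full scale, then the turn, a rotation vector about the tool's x, y, z as a fraction of full scale, then the closure, from -1 (fully open) to 1 (shut). A call has 1 to 8 rows; each row is the pose to reach, as a shift and turn from the pose commanded when the call began, along the tool's axes at that moment, turning the shorter way round; what a row does not reach only later rows make up. Full scale, the value 1, is 60 cm for a shift and 180 degrees for a turn. A row lasts 1/10 s, in which the tool goes at most 50 mm and 8.59 degrees, less where a joint would pass 70% of its speed; a pose out of reach is approached as far as the arm can. A call with a number of a shift or a turn outside -1 to 1 is refused whole. A call with a gripper value outside its range is refused whole. The fingers move at their own pace and stop on an object; "force" is the grip in N (left out, the last holds). Time passes only in rows, so rows that repeat a pose let the fingers close. It gives the time, the measured TCP pose, the force, the opening and the grip force at its end, in the units of the state.
- bot.read_state(): the state, without advancing time (a new reading comes with each control period).
- bot.read_camera(name): name is "side" or "top" or "wrist"; returns the picture (384x512x3 uint8, blue, green, red); there is no depth.
- bot.camera_params(name): a dict with "fov_y" (degrees; the focal length in pixels is half the picture's height over the tangent of half this angle, whatever the lens; pixels are square), "cx", "cy" (the principal point, pixels), "rvec" (rotation vector, rad) and "tvec" (3), from world to camera coordinates, as OpenCV has them. Camera axes: x right, y down, z forward; pixel columns grow to the right and rows downward; lengths in m; the calibration is good to about 2 mm. A picture is of the moment at which its call begins: read the wrist's pose just before it. camera_params takes no time and is no camera call; for the wrist camera it gives the pose at the moment of the call.
- bot.finish_job(): hands the job in; it is judged then, once.
The state is a dict: "time": time; "q": joint angles; "joint_vel": joint speeds; "joint_torque": joint torques, N m; "tool_pos": TCP position; "tcp_rot": TCP orientation; "wrist_force": force on the tool from outside, world axes, zero at the start; "torque": the same for the moment, N m; "width": opening from 0.0 (shut) to 1.0 (fully open); "grip_force": force on a finger pad.
Only numpy, scipy, OpenCV 4.12 (cv2) and the standard library are available. Lean on these libraries where they do the work, as an engineer would, in place of code of your own. Each camera call takes 0.05 s, during which the arm holds its last target. There are 200 camera calls.

## Working session

There is one attempt and no reset: what is moved stays moved. The work goes in short steps, Python scripts to look and compute and a tool call to move; the robot and the scene stay as the last step left them, time stands still between calls to the robot, and variables do not carry over. Pictures are saved under pics/ and viewed, at most 10 in all, crops included, and the job is handed in when it is done.

Besides the shell and the picture viewer there is one more tool, called after "Emit:" as name(argument=value, ...) on one line, values as JSON. play_rows: Moves the arm, as the interface text tells. Its arguments: {"type":"object","properties":{"commands":{"type":"array"},"force":{"type":"number"}},"required":["commands"]}

```bash
mkdir -p pics; python3 - <<'E'
from workcell import bot
import cv2,numpy as np
s=bot.read_state();print(s['time'],s['tool_pos'],s['tcp_rot'],s['width'])
for n in("top","side"):
    cv2.imwrite(f"pics/{n}0.png",bot.read_camera(n));print(n,bot.camera_params(n))
E
```

```text
0.0 [0.1614118  0.6546485  0.22346778] [-0.37885083 -3.11827592  0.00343228] 1.0011758827796462
top {'fov_y': 55.19884935512291, 'cx': 252.34839403663725, 'cy': 188.84989885119842, 'rvec': array([ 2.15962273, -2.15648507,  0.1303836 ]), 'tvec': array([0.00858775, 0.44459148, 1.24094103])}
side {'fov_y': 42.78816454507722, 'cx': 248.1430836367512, 'cy': 188.4303959697284, 'rvec': array([ 2.26086872, -0.50803267,  0.24696402]), 'tvec': array([-0.40348512,  0.17434239,  1.35171408])}
```

View pics/top0.png

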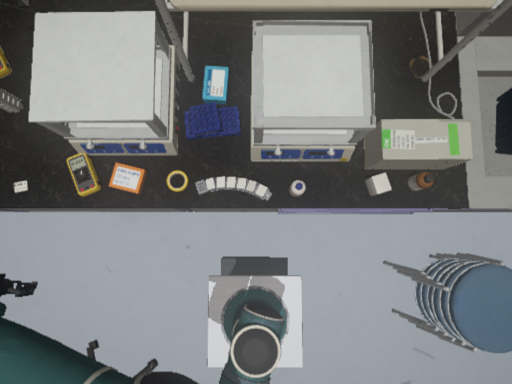

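View pics/side0.png

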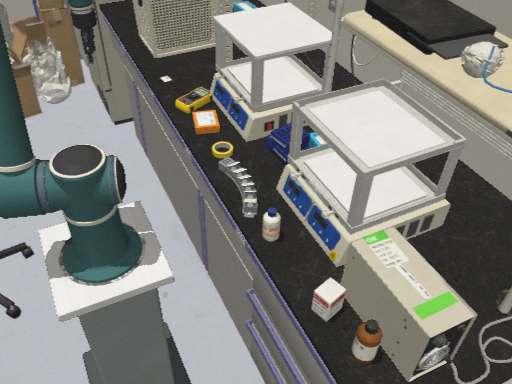

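Top view: the tray spans pixels (197,187) landing block to (271,192) lug; bottle at (297,188), tape at (177,181), and the balance fronts lie about 85 mm behind the tray. Side view agrees. Zooming for the tray pose.

```bash
cat > h.py <<'E'
import cv2,numpy as np
from workcell import bot
def cast(p,uv,z):
    f=192/np.tan(np.radians(p['fov_y']/2));R=cv2.Rodrigues(np.array(p['rvec']))[0];C=-R.T@p['tvec']
    d=R.T@np.array([(uv[0]-p['cx'])/f,(uv[1]-p['cy'])/f,1]);return C+d*(z-C[2])/d[2]
def proj(p,X):
    f=192/np.tan(np.radians(p['fov_y']/2));K=np.array([[f,0,p['cx']],[0,f,p['cy']],[0,0,1.]])
    return cv2.projectPoints(np.array(X,float).reshape(-1,3),np.array(p['rvec']),np.array(p['tvec']),K,None)[0][:,0]
E
python3 - <<'E'
from h import *
im=cv2.imread('pics/top0.png');p=bot.camera_params('top')
for n,uv,z in(('block',(200,187),.031),('lug',(268,193),.01),('mid',(234,183),.03),('bottle',(297,188),.1),('tape',(177,181),.02),('balanceL',(178,155),.05),('balanceR',(251,160),.05),('Rframe',(252,140),.2),('edge',(250,210),0)):print(n,cast(p,uv,z).round(3))
print(-cv2.Rodrigues(p['rvec'])[0].T@p['tvec'])
cv2.imwrite('pics/topc.png',cv2.resize(im[165:210,160:310],None,fx=5.3,fy=5.3,interpolation=cv2.INTER_CUBIC))
E
```

```text
block [0.45  0.19  0.031]
lug [ 0.432 -0.045  0.01 ]
mid [0.464 0.073 0.03 ]
bottle [ 0.439 -0.136  0.1  ]
tape [0.473 0.272 0.02 ]
balanceL [0.558 0.264 0.05 ]
balanceR [0.541 0.014 0.05 ]
Rframe [0.572 0.01  0.2  ]
edge [0.373 0.017 0.   ]
[0.29053824 0.00773747 1.28576734]
```

View pics/topc.png

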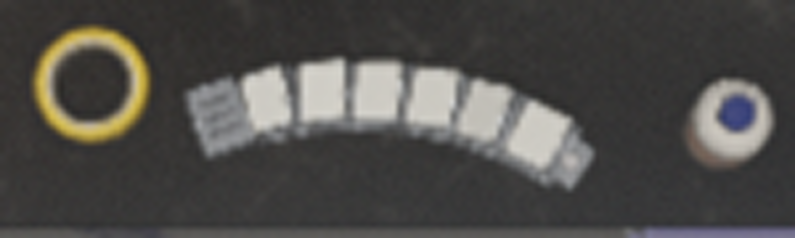

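The landing block centre is at crop (220,118) and the lug at (572,165), so lids 1–6 run left to right between them. I'll move over the tray for a wrist view, closing the fingers on the way.

Emit:
play_rows(commands=[[[-0.678,-0.734,-0.045,0,0,0.38,1],[-0.678,-0.734,-0.045,0,0,0.38,1],[-0.678,-0.734,-0.045,0,0,0.38,1],[-0.678,-0.734,-0.045,0,0,0.38,1],[-0.678,-0.734,-0.045,0,0,0.38,1],[-0.678,-0.734,-0.045,0,0,0.38,1],[-0.678,-0.734,-0.045,0,0,0.38,1],[-0.678,-0.734,-0.045,0,0,0.38,1]]], force=20)

```text
time: 0.9
tool_pos: [0.3548, 0.3034, 0.2425]
tcp_rot: [2.073, 2.361, -0.0]
wrist_force: [0.2, -0.0, 0.0]
width: 0.004
grip_force: 0.0
```

Emit:
play_rows(commands=[[[-0.307,0.12,-0.012,0,0,0,1],[-0.307,0.12,-0.012,0,0,0,1],[-0.307,0.12,-0.012,0,0,0,1],[-0.307,0.12,-0.012,0,0,0,1],[-0.307,0.12,-0.012,0,0,0,1],[-0.307,0.12,-0.012,0,0,0,1]]])

```text
time: 1.5
tool_pos: [0.4508, 0.1316, 0.2496]
tcp_rot: [-2.07, -2.362, 0.001]
wrist_force: [-0.0, -0.5, -0.7]
width: -0.002
grip_force: 0.0
```

```bash
python3 - <<'E'
from h import *
import json
s=bot.read_state();print(s['time'],s['tool_pos'],s['tcp_rot'],s['q'])
p=bot.camera_params('wrist');im=bot.read_camera('wrist');cv2.imwrite('pics/w1.png',im)
json.dump({k:np.asarray(v).tolist() for k,v in p.items()},open('w1.json','w'));print(p)
E
```

```text
1.5 [0.45079055 0.13158403 0.24956355] [-2.06981160e+00 -2.36201364e+00  7.87489082e-04] [ 2.30553895e-01 -1.47890528e-01  1.99249427e+00  5.54380427e-04
  1.29798712e+00  9.87295138e-02]
{'fov_y': 62.27164633503761, 'cx': 252.98566605466402, 'cy': 190.9507028607789, 'rvec': array([-2.80693132, -0.18501998, -0.02932676]), 'tvec': array([-0.46539942,  0.0176841 ,  0.42829054])}
```

View pics/w1.png

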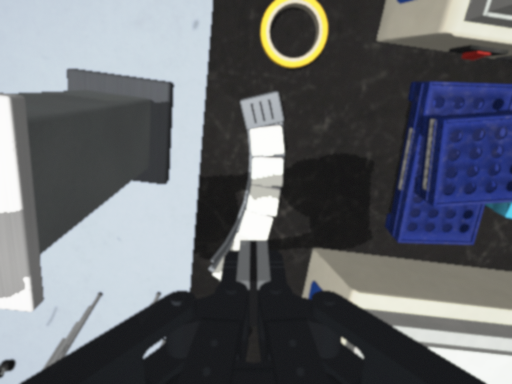

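The wrist view shows the landing block at about (262,109), with the lids running down the picture. The lug is near (215,268), partly behind the fingers. Next I'll measure the block and its direction.

```bash
python3 - <<'E'
from h import *
import json
p=json.load(open('w1.json'));p={k:np.array(v) for k,v in p.items()}
im=cv2.imread('pics/w1.png');hsv=cv2.cvtColor(im,cv2.COLOR_BGR2HSV)
g=hsv[...,2];print(g[90:165:4,270])
m=((hsv[...,2]>110)&(hsv[...,2]<215)&(hsv[...,1]<50)).astype(np.uint8)*255
roi=np.zeros_like(m);roi[85:135,230:295]=255;m&=roi
m=cv2.morphologyEx(m,cv2.MORPH_CLOSE,np.ones((7,7)))
c=max(cv2.findContours(m,0,1)[0],key=cv2.contourArea);r=cv2.minAreaRect(c);b=cv2.boxPoints(r)
print(r);B=np.array([cast(p,q,.031) for q in b]);print(b.round(1),B.round(4),np.linalg.norm(np.roll(B,-1,0)-B,axis=1))
print('bc',B.mean(0))
# white+grey tray mask in top image
t=cv2.imread('pics/top0.png');pt=bot.camera_params('top');hv=cv2.cvtColor(t,cv2.COLOR_BGR2HSV)
m=((hv[...,2]>95)&(hv[...,1]<70)).astype(np.uint8)*255;r2=np.zeros_like(m);r2[172:203,192:276]=255;m&=r2
c=max(cv2.findContours(m,0,1)[0],key=cv2.contourArea)[:,0]
print('top extremes',c[c[:,0].argmin()],c[c[:,0].argmax()],c[c[:,1].argmax()])
cb=cast(pt,(201.5,187.3),.031)
lg=cast(pt,(267.9,196.1),.01);print('top block',cb,'lug',lg)
E
```

```text
[ 56 172 185 133 121 137 159 176 178 212 254 254 254 254 254 254 250 235
 254]
((263.0999755859375, 116.19999694824219), (43.38609313964844, 39.37287902832031), 77.47119140625)
[[239.2  99.3]
 [277.6  90.8]
 [287.  133.1]
 [248.6 141.6]] [[0.4282 0.1952 0.031 ]
 [0.4692 0.2097 0.031 ]
 [0.4872 0.1652 0.031 ]
 [0.4445 0.1496 0.031 ]] [0.04355482 0.04807939 0.0454198  0.04846073]
bc [0.45727282 0.17990788 0.031     ]
top extremes [195 182] [271 194] [267 200]
top block [0.44923652 0.18437039 0.031     ] lug [ 0.42124926 -0.04507439  0.01      ]
```

```bash
cat >> h.py <<'E'
O=np.array([.4645,.062]);YAW=-.164
def spot(s):
    a=s/.25+YAW;return O-.25*np.array([np.cos(YAW),np.sin(YAW)])+.25*np.array([np.cos(a),np.sin(a)]),a+np.pi/2
def rel(P,yaw):
    # row numbers from present pose to TCP at P with tool x along world angle yaw
    s=bot.read_state();R=cv2.Rodrigues(np.array(s['tcp_rot']))[0];X=np.array([np.cos(yaw),np.sin(yaw),0]);Z=np.array([0,0,-1.])
    G=np.c_[X,np.cross(Z,X),Z];return np.r_[R.T@(np.array(P)-s['tool_pos'])/.6,cv2.Rodrigues(R.T@G)[0].ravel()/np.pi].round(4)
E
python3 - <<'E'
from h import *
for s in(.126,.09,.054,.018,-.018,-.054,-.09):print(s,spot(s))
q,a=spot(.126);print(rel([*q,.10],a),rel([*q,.065],a))
E
```

```text
0.126 (array([0.45354314, 0.18618823]), 1.9107963267948964)
0.09 (array([0.46306782, 0.15150333]), 1.7667963267948965)
0.054 (array([0.46751655, 0.1158106 ]), 1.6227963267948966)
0.018 (array([0.46679722, 0.07984889]), 1.4787963267948965)
-0.018 (array([0.46092472, 0.04436261]), 1.3347963267948966)
-0.054 (array([0.45002063, 0.01008634]), 1.1907963267948967)
-0.09 (array([ 0.43431065, -0.0222704 ]), 1.0467963267948965)
[ 8.770e-02  1.750e-02  2.492e-01 -3.000e-04 -2.000e-04 -6.560e-02] [ 8.770e-02  1.760e-02  3.076e-01 -3.000e-04 -2.000e-04 -6.560e-02]
```

Emit:
play_rows(commands=[[[0.088,0.0175,0.08,0,0,-0.066,1],[0.088,0.0175,0.16,0,0,-0.066,1],[0.088,0.0175,0.23,0,0,-0.066,1],[0.088,0.0175,0.28,0,0,-0.066,1],[0.088,0.0175,0.307,0,0,-0.066,1],[0.088,0.0175,0.307,0,0,-0.066,1],[0.088,0.0175,0.307,0,0,-0.066,1]]])

```text
time: 2.25
tool_pos: [0.4534, 0.1877, 0.0659]
tcp_rot: [-1.807, -2.569, 0.0]
wrist_force: [-0.3, 0.2, 0.9]
width: -0.004
grip_force: 0.0
```

```bash
python3 - <<'E'
from h import *
s=bot.read_state();print(s['time'],s['tool_pos'],s['tcp_rot'],s['wrist_force'])
im=bot.read_camera('wrist');sd=bot.read_camera('side')
cv2.imwrite('pics/w2.png',np.hstack([cv2.resize(im[60:360,150:350],None,fx=2,fy=2),cv2.resize(sd[135:235,200:300],(390,390))] if 0 else [cv2.resize(im[60:360,150:350],None,fx=2,fy=2),cv2.resize(sd[135:285,190:290],(400,600))]))
E
```

```text
2.25 [0.45341455 0.18768641 0.06592326] [-1.80702597e+00 -2.56932272e+00  4.57678412e-04] [-0.30428172  0.23667919  0.93223685]
```

View pics/w2.png

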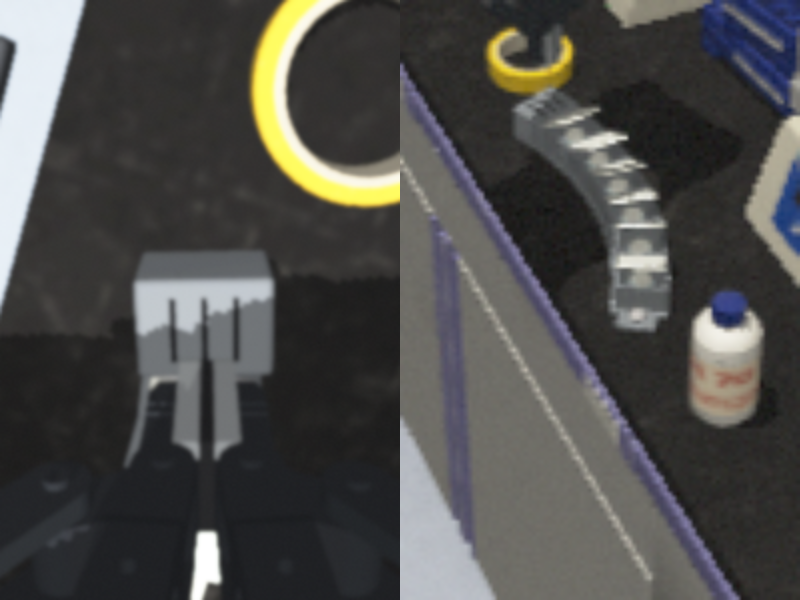

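The block is centred across the jaws (its sides at 135–272, the finger gap at 205). I'll check the along-row position with a ray cast.

```bash
python3 - <<'E'
from h import *
p=bot.camera_params('wrist');t=bot.read_state()['tool_pos']
for v in(200,247):print(cast(p,(252,v),.031).round(4))
print('centre',cast(p,(252,200),.031)*.5+.5*cast(p,(252,247),.031))
print('tip wrist',proj(p,[t[0],t[1],t[2]-.025]));q=bot.camera_params('side')
X=proj(q,[[t[0],t[1],t[2]-.025],[*spot(.126)[0],.031],[*spot(-.117)[0],.01]]);print(X,(X-[190,135])*4)
E
```

```text
[0.4515 0.2011 0.031 ]
[0.4626 0.17   0.031 ]
centre [0.45702056 0.18554872 0.031     ]
tip wrist [[250.27959677 228.26270513]]
[[225.38668735 158.10274667]
 [225.16316123 161.2345086 ]
 [246.14916481 214.24601701]] [[141.54674941  92.41098666]
 [140.65264491 104.9380344 ]
 [224.59665925 316.98406804]]
```

Emit:
play_rows(commands=[[[0,0,0.006,0,0,0,1],[0,0,0.012,0,0,0,1],[0,0,0.013,0,0,0,1],[0,0,0.013,0,0,0,1]]])

```text
time: 2.75
tool_pos: [0.454, 0.1862, 0.058]
tcp_rot: [-1.811, -2.567, 0.0]
wrist_force: [-0.0, 0.4, -0.5]
width: 0.002
grip_force: 0.0
```

Emit:
play_rows(commands=[[[0,0,0.001,0,0,0,1],[0,0,0.002,0,0,0,1],[0,0,0.002,0,0,0,1]]])

```text
time: 3.05
tool_pos: [0.454, 0.1863, 0.0567]
tcp_rot: [-1.81, -2.567, 0.0]
wrist_force: [-0.2, 0.7, 0.1]
width: 0.002
grip_force: 0.0
```

Emit:
play_rows(commands=[[[0,0,0.0008,0,0,0,1],[0,0,0.0008,0,0,0,1],[0,0,0.0008,0,0,0,1]]])

```text
time: 3.35
tool_pos: [0.454, 0.1864, 0.0563]
tcp_rot: [-1.81, -2.568, 0.0]
wrist_force: [0.2, -0.7, -0.4]
width: 0.002
grip_force: 0.0
```

Emit:
play_rows(commands=[[[0,0,0.0008,0,0,0,1],[0,0,0.0008,0,0,0,1],[0,0,0.0008,0,0,0,1]]])

```text
time: 3.65
tool_pos: [0.4541, 0.1864, 0.0558]
tcp_rot: [1.81, 2.568, 0.0]
wrist_force: [1.0, -0.1, -0.4]
width: -0.004
grip_force: 0.0
```

Emit:
play_rows(commands=[[[0,0,0.0008,0,0,0,1],[0,0,0.0008,0,0,0,1],[0,0,0.0008,0,0,0,1]]])

```text
time: 3.95
tool_pos: [0.454, 0.1863, 0.0553]
tcp_rot: [-1.81, -2.568, 0.0]
wrist_force: [-1.2, -0.1, 0.4]
width: -0.005
grip_force: 0.0
```

Emit:
play_rows(commands=[[[0,0,0.0008,0,0,0,1],[0,0,0.0008,0,0,0,1],[0,0,0.0008,0,0,0,1]]])

```text
time: 4.25
tool_pos: [0.454, 0.1864, 0.0548]
tcp_rot: [-1.81, -2.568, 0.0]
wrist_force: [0.2, -0.1, -0.4]
width: 0.001
grip_force: 0.0
```

Emit:
play_rows(commands=[[[0,0,0.0008,0,0,0,1],[0,0,0.0008,0,0,0,1],[0,0,0.0008,0,0,0,1]]])

```text
time: 4.55
tool_pos: [0.454, 0.1863, 0.0543]
tcp_rot: [-1.81, -2.568, 0.0]
wrist_force: [-0.8, -0.4, 0.2]
width: -0.003
grip_force: 0.0
```

Emit:
play_rows(commands=[[[0,0,0.0008,0,0,0,1],[0,0,0.0008,0,0,0,1],[0,0,0.0008,0,0,0,1]]])

```text
time: 4.85
tool_pos: [0.454, 0.1864, 0.0539]
tcp_rot: [1.81, 2.568, -0.0]
wrist_force: [-0.3, -0.1, -0.1]
width: -0.001
grip_force: 0.0
```

Emit:
play_rows(commands=[[[0,0,0.0008,0,0,0,1],[0,0,0.0008,0,0,0,1],[0,0,0.0008,0,0,0,1]]])

```text
time: 5.15
tool_pos: [0.454, 0.1864, 0.0534]
tcp_rot: [-1.81, -2.568, 0.0]
wrist_force: [-0.6, 0.7, 0.8]
width: -0.0
grip_force: 0.0
```

Emit:
play_rows(commands=[[[0,0,0.0008,0,0,0,1],[0,0,0.0008,0,0,0,1],[0,0,0.0008,0,0,0,1]]])

```text
time: 5.45
tool_pos: [0.454, 0.1863, 0.0529]
tcp_rot: [-1.81, -2.567, 0.0]
wrist_force: [0.2, 0.5, 0.3]
width: -0.001
grip_force: 0.0
```

```bash
python3 - <<'E'
from h import *
im=bot.read_camera('wrist');sd=bot.read_camera('side')
cv2.imwrite('pics/w3.png',np.hstack([cv2.resize(im[160:310,190:310],(480,600)),cv2.resize(sd[135:185,200:225+0],(300,600))]))
f=[bot.read_state()['wrist_force'][2] for _ in range(1)];print(f)
E
```

```text
[np.float64(0.2322518011854708)]
```

View pics/w3.png

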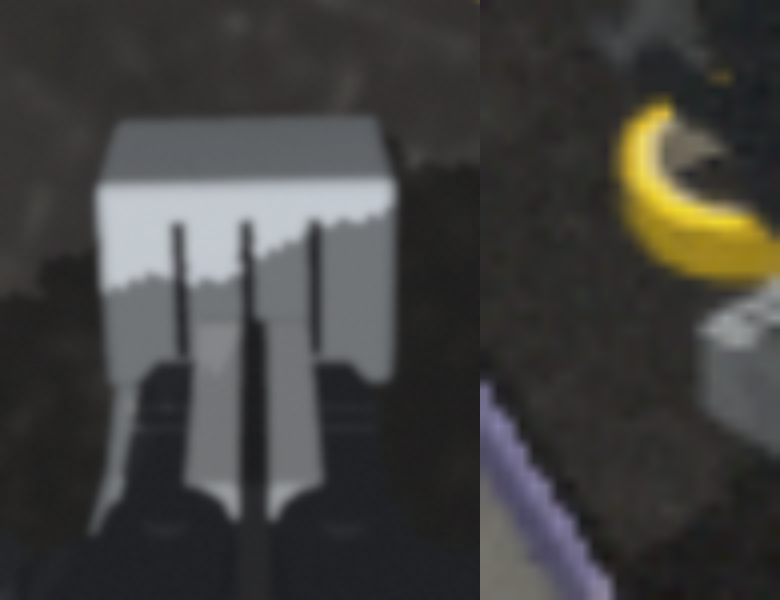

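The fingertips (crop row ~322) are over the block top, between the back edge (185) and the front edge (380), and not yet pressing. I'll keep feeling downwards.

Emit:
play_rows(commands=[[[0,0,0.0008,0,0,0,1],[0,0,0.0008,0,0,0,1],[0,0,0.0008,0,0,0,1]]])

```text
time: 5.85
tool_pos: [0.454, 0.1864, 0.0524]
tcp_rot: [-1.81, -2.568, 0.0]
wrist_force: [-0.4, -0.7, 0.5]
width: 0.001
grip_force: 0.0
```

Emit:
play_rows(commands=[[[0,0,0.0008,0,0,0,1],[0,0,0.0008,0,0,0,1],[0,0,0.0008,0,0,0,1]]])

```text
time: 6.15
tool_pos: [0.454, 0.1864, 0.0519]
tcp_rot: [-1.81, -2.568, 0.0]
wrist_force: [0.0, 1.0, 0.3]
width: -0.002
grip_force: 0.0
```

Emit:
play_rows(commands=[[[0,0,0.0008,0,0,0,1],[0,0,0.0008,0,0,0,1],[0,0,0.0008,0,0,0,1]]])

```text
time: 6.45
tool_pos: [0.454, 0.1863, 0.0515]
tcp_rot: [-1.81, -2.567, 0.0]
wrist_force: [-0.3, 0.3, -0.0]
width: -0.001
grip_force: 0.0
```

Emit:
play_rows(commands=[[[0,0,0.0008,0,0,0,1],[0,0,0.0008,0,0,0,1],[0,0,0.0008,0,0,0,1]]])

```text
time: 6.75
tool_pos: [0.454, 0.1863, 0.051]
tcp_rot: [-1.81, -2.567, 0.0]
wrist_force: [0.3, -0.0, 0.9]
width: 0.001
grip_force: 0.0
```

Emit:
play_rows(commands=[[[0,0,0.0008,0,0,0,1],[0,0,0.0008,0,0,0,1],[0,0,0.0008,0,0,0,1]]])

```text
time: 7.05
tool_pos: [0.454, 0.1863, 0.0505]
tcp_rot: [-1.81, -2.567, 0.0]
wrist_force: [0.3, -0.1, -0.6]
width: -0.001
grip_force: 0.0
```

Emit:
play_rows(commands=[[[0,0,0.0008,0,0,0,1],[0,0,0.0008,0,0,0,1],[0,0,0.0008,0,0,0,1]]])

```text
time: 7.35
tool_pos: [0.454, 0.1863, 0.05]
tcp_rot: [-1.81, -2.568, 0.0]
wrist_force: [1.3, -0.4, 1.0]
width: 0.001
grip_force: 0.0
```

```bash
python3 - <<'E'
from h import *
p=bot.camera_params('wrist');im=bot.read_camera('wrist');g=cv2.cvtColor(im,cv2.COLOR_BGR2GRAY)
print(g[195:262:2,245]);
for r in(208,212,216,220):
    w=np.where(g[r,190:310]>95)[0]+190;print(r,w.min(),w.max())
    for z in(.02,.025,.031):print(z,np.linalg.norm(cast(p,(w.min()-.5,r),z)-cast(p,(w.max()+.5,r),z)).round(4))
s=bot.read_state();print(s['tool_pos'],s['joint_torque'],s['wrist_force'])
cv2.imwrite('pics/w4.png',cv2.resize(im[180:280,200:300],(600,600)))
E
```

```text
[ 97  98  98  99 100 107 152 188 199 200 201 200 200 200 200 199 198 167
 122 117 115 115 114 127 131 125 120 117 117 116 117 116 116 117]
208 214 289
0.02 0.0462
0.025 0.0449
0.031 0.0434
212 213 289
0.02 0.047
0.025 0.0457
0.031 0.0442
216 213 288
0.02 0.0466
0.025 0.0453
0.031 0.0438
220 214 287
0.02 0.0456
0.025 0.0443
0.031 0.0428
[0.45404787 0.18636411 0.05007058] [ 6.77199005e-04 -3.54566574e+01 -2.98569006e+01 -8.46256876e-05
  1.51007494e-03  1.53234055e-05] [0.46843698 0.65682014 0.20182   ]
```

View pics/w4.png

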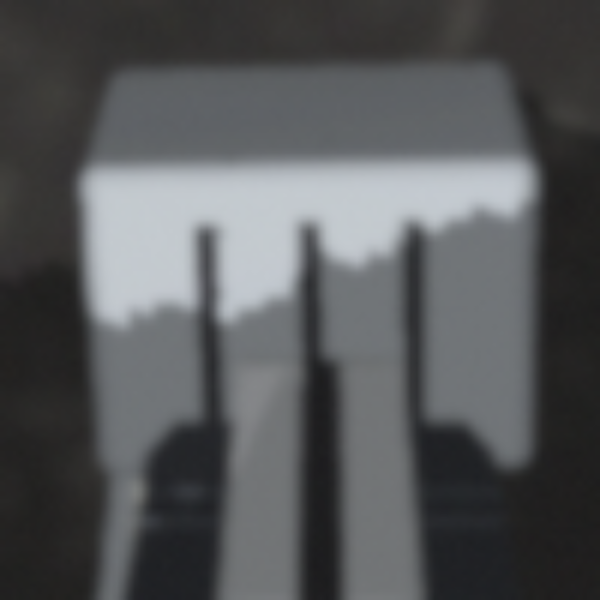

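The block is at z = 0.031 as stated, and the fingertip edge is at picture row 240. I'll work out from that ray where the real tip is.

```bash
python3 - <<'E'
from h import *
p=bot.camera_params('wrist');s=bot.read_state();t=s['tool_pos'];R=cv2.Rodrigues(s['tcp_rot'])[0]
C=-cv2.Rodrigues(p['rvec'])[0].T@p['tvec'];print('cam in tool',R.T@(C-t),'tool x',R[:,0])
a=cast(p,(252,240),0);d=a-C
for x in(0,.008,.011,.014):
    k=(x-(C-t)@R[:,0])/(d@R[:,0]);print(x,(R.T@(C+k*d-t)).round(4))
print('ray on block top',(R.T@(cast(p,(252,240),.031)-t)).round(4),'block back,front',[(R.T@(cast(p,(252,v),.031)-t)).round(4) for v in(207.5,258)])
E
```

```text
cam in tool [ 0.0835325   0.00151569 -0.14953313] tool x [-3.35919803e-01  9.41890591e-01 -1.17219482e-05]
0 [-0.      0.001   0.0099]
0.008 [ 0.008   0.001  -0.0054]
0.011 [ 0.011   0.0011 -0.0111]
0.014 [ 0.014   0.0011 -0.0168]
ray on block top [-0.0048  0.001   0.0191] block back,front [array([0.0159, 0.001 , 0.0191]), array([-0.017 ,  0.0009,  0.0191])]
```

Emit:
play_rows(commands=[[[0,0,0.0008,0,0,0,1],[0,0,0.0016,0,0,0,1],[0,0,0.0016,0,0,0,1]]])

```text
time: 7.7
tool_pos: [0.4539, 0.1863, 0.049]
tcp_rot: [-1.81, -2.567, 0.0]
wrist_force: [-0.3, 0.0, -0.1]
width: 0.0
grip_force: 0.0
```

Emit:
play_rows(commands=[[[0,0,0.0008,0,0,0,1],[0,0,0.0016,0,0,0,1],[0,0,0.0016,0,0,0,1]]])

```text
time: 8.0
tool_pos: [0.454, 0.1863, 0.0481]
tcp_rot: [-1.81, -2.567, 0.0]
wrist_force: [0.1, 0.4, 0.7]
width: 0.001
grip_force: 0.0
```

Emit:
play_rows(commands=[[[0,0,0.0008,0,0,0,1],[0,0,0.0016,0,0,0,1],[0,0,0.0016,0,0,0,1]]])

```text
time: 8.3
tool_pos: [0.454, 0.1863, 0.0471]
tcp_rot: [-1.81, -2.568, 0.0]
wrist_force: [0.1, 0.3, -0.7]
width: -0.002
grip_force: 0.0
```

```bash
python3 - <<'E'
from h import *
F=[]
for i in range(3):
    im=bot.read_camera('side');s=bot.read_state();F.append(s['wrist_force'])
print(np.mean(F,0),s['tool_pos'],s['torque'])
t=s['tool_pos'];q=bot.camera_params('side');X=proj(q,[t+[0,0,-.025],t,[*spot(.126)[0],.031]]);print(X-[185,120])
cv2.imwrite('pics/s5.png',cv2.resize(im[120:195,185:285],(800,600),interpolation=cv2.INTER_CUBIC))
E
```

```text
[-0.06000235 -0.17838142 -0.27873852] [0.45404618 0.18637908 0.04718131] [-0.04060489 -0.01251814  0.01297995]
[[40.32253382 43.25249776]
 [40.2022964  37.28303413]
 [40.16316123 41.2345086 ]]
```

View pics/s5.png

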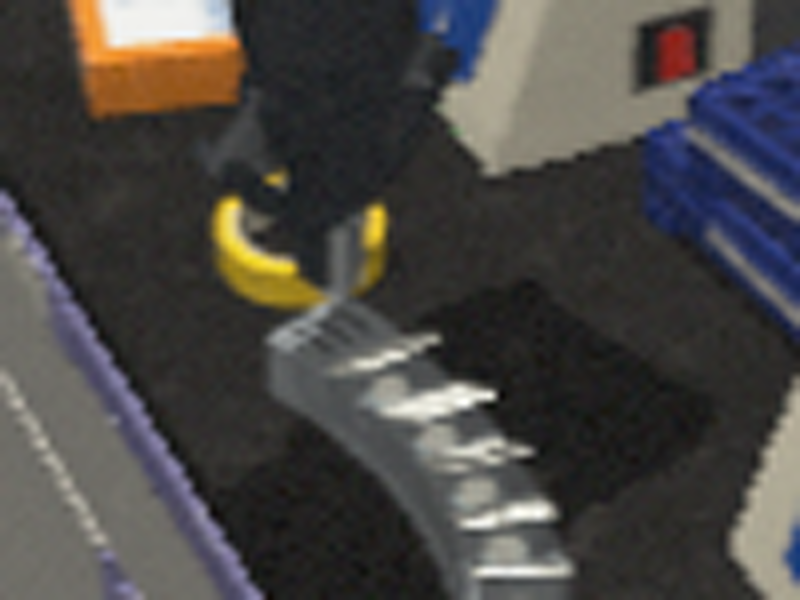

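The tip shows at crop (340,298), above the block top at (322,330). So with the jaws shut it reaches less far ahead of the TCP than the nominal 25 mm. I'll keep feeling down for real contact.

Emit:
play_rows(commands=[[[0,0,0.001,0,0,0,1],[0,0,0.002,0,0,0,1],[0,0,0.002,0,0,0,1]]])

```text
time: 8.75
tool_pos: [0.4539, 0.1863, 0.0458]
tcp_rot: [-1.81, -2.567, 0.0]
wrist_force: [0.3, 0.4, -1.1]
width: -0.0
grip_force: 0.0
```

Emit:
play_rows(commands=[[[0,0,0.001,0,0,0,1],[0,0,0.002,0,0,0,1],[0,0,0.002,0,0,0,1]]])

```text
time: 9.05
tool_pos: [0.454, 0.1863, 0.0447]
tcp_rot: [-1.81, -2.567, 0.0]
wrist_force: [0.5, -1.4, -0.9]
width: -0.001
grip_force: 0.0
```

Emit:
play_rows(commands=[[[0,0,0.001,0,0,0,1],[0,0,0.002,0,0,0,1],[0,0,0.002,0,0,0,1]]])

```text
time: 9.35
tool_pos: [0.454, 0.1863, 0.0435]
tcp_rot: [-1.81, -2.567, 0.0]
wrist_force: [0.2, 0.3, 0.3]
width: 0.003
grip_force: 0.0
```

Emit:
play_rows(commands=[[[0,0,0.001,0,0,0,1],[0,0,0.0016,0,0,0,1],[0,0,0.0016,0,0,0,1]]])

```text
time: 9.65
tool_pos: [0.454, 0.1863, 0.0426]
tcp_rot: [-1.81, -2.568, 0.0]
wrist_force: [0.7, 0.7, 0.4]
width: -0.002
grip_force: 0.0
```

Emit:
play_rows(commands=[[[0,0,0.001,0,0,0,1],[0,0,0.0016,0,0,0,1],[0,0,0.0016,0,0,0,1]]])

```text
time: 9.95
tool_pos: [0.454, 0.1863, 0.0416]
tcp_rot: [-1.81, -2.567, 0.0]
wrist_force: [0.4, -0.2, -0.1]
width: 0.002
grip_force: 0.0
```

```bash
python3 - <<'E'
from h import *
im=bot.read_camera('wrist');g=cv2.cvtColor(im,cv2.COLOR_BGR2GRAY)
print(g[200:262:2,245]);p=bot.camera_params('wrist');s=bot.read_state();print(s['wrist_force'],s['tool_pos'],proj(p,[*s['tool_pos'][:2],.031]))
cv2.imwrite('pics/w6.png',cv2.resize(im[180:280,200:300],(600,600)))
E
```

```text
[ 96  98  97  99 100 101 130 178 196 200 200 200 200 197 190 176 171 191
 158 116 119 132 132 126 118 117 116 116 115 116 116]
[-0.62620701  0.05478544 -0.7648552 ] [0.45401325 0.18635289 0.04161715] [[250.24971158 239.36575002]]
```

Emit:
play_rows(commands=[[[0,0,0.0008,0,0,0,1],[0,0,0.0016,0,0,0,1],[0,0,0.0016,0,0,0,1]]])

```text
time: 10.3
tool_pos: [0.454, 0.1863, 0.0406]
tcp_rot: [-1.81, -2.568, 0.0]
wrist_force: [-1.4, -0.5, -0.1]
width: -0.001
grip_force: 0.0
```

Emit:
play_rows(commands=[[[0,0,0.0008,0,0,0,1],[0,0,0.0016,0,0,0,1],[0,0,0.0016,0,0,0,1]]])

```text
time: 10.6
tool_pos: [0.454, 0.1863, 0.0396]
tcp_rot: [-1.81, -2.567, 0.0]
wrist_force: [0.3, -0.5, -1.3]
width: 0.001
grip_force: 0.0
```

Emit:
play_rows(commands=[[[0,0,0.0008,0,0,0,1],[0,0,0.0008,0,0,0,1],[0,0,0.0008,0,0,0,1]]])

```text
time: 10.9
tool_pos: [0.454, 0.1864, 0.0392]
tcp_rot: [-1.81, -2.567, 0.0]
wrist_force: [1.1, -0.2, 0.5]
width: -0.003
grip_force: 0.0
```

Emit:
play_rows(commands=[[[0,0,0.0008,0,0,0,1],[0,0,0.0016,0,0,0,1],[0,0,0.0016,0,0,0,1]]])

```text
time: 11.2
tool_pos: [0.454, 0.1863, 0.0382]
tcp_rot: [-1.81, -2.568, 0.0]
wrist_force: [-0.8, 1.1, 0.3]
width: -0.002
grip_force: 0.0
```

Emit:
play_rows(commands=[[[0,0,0.0008,0,0,0,1],[0,0,0.0016,0,0,0,1],[0,0,0.0016,0,0,0,1]]])

```text
time: 11.5
tool_pos: [0.454, 0.1863, 0.0372]
tcp_rot: [-1.81, -2.567, 0.0]
wrist_force: [-0.3, 0.3, 0.5]
width: -0.002
grip_force: 0.0
```

```bash
python3 - <<'E'
from h import *
im=bot.read_camera('wrist');sd=bot.read_camera('side')
s=bot.read_state();print(s['wrist_force'],s['tool_pos'])
cv2.imwrite('pics/w7.png',np.hstack([cv2.resize(im[190:265,210:295],(440,400)),cv2.resize(sd[145:175,210:240],(360,400))]))
E
```

```text
[ 0.19094243 -0.33949371  0.08665734] [0.45401872 0.1863524  0.03730711]
```

View pics/w7.png

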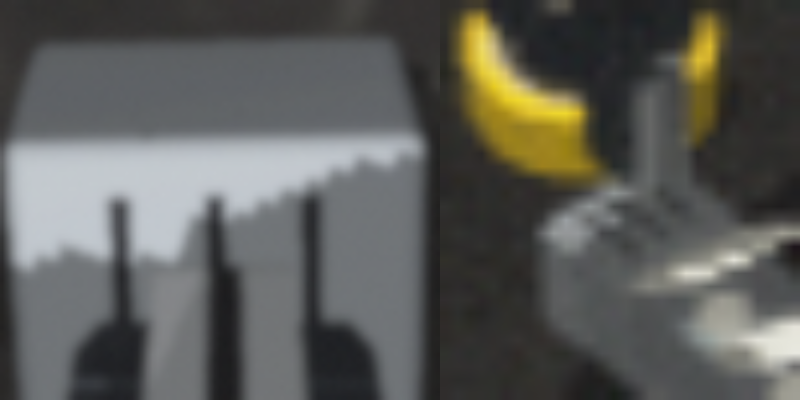

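The finger tip, at side crop (655,195), now almost meets the block top, and its shadow reaches the tip. I'll go on in fine steps.

Emit:
play_rows(commands=[[[0,0,0.0008,0,0,0,1],[0,0,0.0012,0,0,0,1],[0,0,0.0012,0,0,0,1]]])

```text
time: 11.9
tool_pos: [0.454, 0.1864, 0.0366]
tcp_rot: [-1.81, -2.567, 0.0]
wrist_force: [-0.6, 0.2, 0.3]
width: 0.002
grip_force: 0.0
```

Emit:
play_rows(commands=[[[0,0,0.0008,0,0,0,1],[0,0,0.0012,0,0,0,1],[0,0,0.0012,0,0,0,1]]])

```text
time: 12.2
tool_pos: [0.454, 0.1863, 0.0358]
tcp_rot: [-1.81, -2.567, 0.0]
wrist_force: [0.1, 0.1, 0.4]
width: -0.0
grip_force: 0.0
```

Emit:
play_rows(commands=[[[0,0,0.0008,0,0,0,1],[0,0,0.0012,0,0,0,1],[0,0,0.0012,0,0,0,1]]])

```text
time: 12.5
tool_pos: [0.454, 0.1864, 0.0351]
tcp_rot: [-1.81, -2.568, 0.0]
wrist_force: [0.1, -0.2, 0.8]
width: 0.001
grip_force: 0.0
```

Emit:
play_rows(commands=[[[0,0,0.0008,0,0,0,1],[0,0,0.0012,0,0,0,1],[0,0,0.0012,0,0,0,1]]])

```text
time: 12.8
tool_pos: [0.454, 0.1864, 0.0344]
tcp_rot: [-1.81, -2.568, 0.0]
wrist_force: [0.2, -0.7, 0.3]
width: 0.001
grip_force: 0.0
```

Emit:
play_rows(commands=[[[0,0,0.0008,0,0,0,1],[0,0,0.0012,0,0,0,1],[0,0,0.0012,0,0,0,1]]])

```text
time: 13.1
tool_pos: [0.454, 0.1863, 0.0337]
tcp_rot: [-1.81, -2.567, 0.0]
wrist_force: [0.7, 0.1, 0.2]
width: -0.003
grip_force: 0.0
```

Emit:
play_rows(commands=[[[0,0,0.0008,0,0,0,1],[0,0,0.0012,0,0,0,1],[0,0,0.0012,0,0,0,1]]])

```text
time: 13.4
tool_pos: [0.454, 0.1863, 0.033]
tcp_rot: [-1.81, -2.567, 0.0]
wrist_force: [-0.4, 0.1, -0.2]
width: -0.0
grip_force: 0.0
```

```bash
python3 - <<'E'
from h import *
F=[]
for i in range(4):
    im=bot.read_camera('side' if i%2 else 'wrist');s=bot.read_state();F.append(s['wrist_force'])
    if i==0: w=im
print(np.mean(F,0),s['tool_pos'],s['joint_torque'],s['q'])
g=cv2.cvtColor(w,cv2.COLOR_BGR2GRAY);print(g[206:250:2,243]);print(g[206:250:2,258])
E
```

```text
[-0.10930317 -0.25046151  0.04424588] [0.45408102 0.18635002 0.03303737] [ 6.96630491e-05 -3.60111558e+01 -2.89684296e+01 -8.94444361e-05
  1.21424146e-03  3.48744393e-06] [ 3.38687333e-01  1.25017824e-01  2.16147956e+00 -1.61738967e-05
  8.55087623e-01 -3.82589392e-03]
[ 98  98  98  98  99 100 120 170 192 199 199 200 198 181 148 179 185 134
 132 134 134 134]
[ 97  97  98  99 100 101 127 175 194 199 198 196 159 119 116 116 114 109
 111 111 110 111]
```

Emit:
play_rows(commands=[[[0,0,0.0008,0,0,0,1],[0,0,0.0016,0,0,0,1],[0,0,0.0016,0,0,0,1]]])

```text
time: 13.9
tool_pos: [0.454, 0.1863, 0.0319]
tcp_rot: [-1.81, -2.567, 0.0]
wrist_force: [-0.2, -0.2, 0.1]
width: -0.002
grip_force: 0.0
```

Emit:
play_rows(commands=[[[0,0,0.0008,0,0,0,1],[0,0,0.0016,0,0,0,1],[0,0,0.0016,0,0,0,1]]])

```text
time: 14.2
tool_pos: [0.454, 0.1863, 0.031]
tcp_rot: [-1.81, -2.567, 0.0]
wrist_force: [-0.3, -0.2, 0.4]
width: -0.001
grip_force: 0.0
```

Emit:
play_rows(commands=[[[0,0,0.0008,0,0,0,1],[0,0,0.0016,0,0,0,1],[0,0,0.0016,0,0,0,1]]])

```text
time: 14.5
tool_pos: [0.4539, 0.1863, 0.03]
tcp_rot: [-1.81, -2.567, 0.0]
wrist_force: [-0.9, 0.8, -0.0]
width: -0.0
grip_force: 0.0
```

Emit:
play_rows(commands=[[[0,0,0.0008,0,0,0,1],[0,0,0.0016,0,0,0,1],[0,0,0.0016,0,0,0,1]]])

```text
time: 14.8
tool_pos: [0.454, 0.1863, 0.0291]
tcp_rot: [-1.81, -2.568, 0.0]
wrist_force: [0.7, 0.1, -0.2]
width: -0.003
grip_force: 0.0
```

```bash
python3 - <<'E'
from h import *
w=bot.read_camera('wrist');sd=bot.read_camera('side');s=bot.read_state();print(s['time'],s['wrist_force'],s['tool_pos'],proj(bot.camera_params('side'),[[*s['tool_pos'][:2],.031],s['tool_pos']]))
cv2.imwrite('pics/w8.png',np.hstack([cv2.resize(w[190:265,210:295],(440,400)),cv2.resize(sd[145:175,210:240],(360,400))]))
E
```

```text
14.9 [-0.56650981  0.50139409 -0.20127021] [0.45405567 0.18635647 0.02916186] [[225.28584269 161.16418223]
 [225.29464501 161.60139799]]
```

View pics/w8.png

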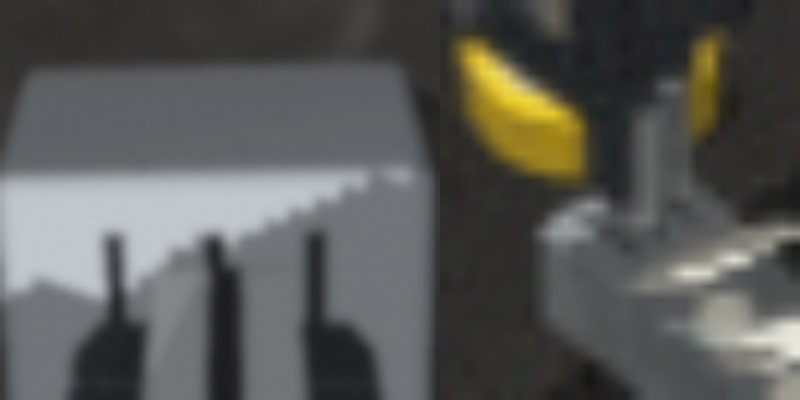

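The tip's lower edge is now at side crop (650,225), and the shadow wraps round the tip. I'll compare that edge with where a tip resting on the block would project.

```bash
python3 - <<'E'
from h import *
s=bot.read_state();t=s['tool_pos'];R=cv2.Rodrigues(s['tcp_rot'])[0];q=bot.camera_params('side')
for z in(.031,.035,.04):
    for x,y in((-.011,-.014),(-.011,0),(-.011,.014),(.011,.014)):
        P=t+R@[x,y,0];P[2]=z;u=proj(q,P)[0];print(z,x,y,u.round(1),((u-[210,145])*[12,13.33]+[440,0]).round())
E
```

```text
0.031 -0.011 -0.014 [224.5 164.6] [614. 261.]
0.031 -0.011 0 [227.6 162.7] [651. 236.]
0.031 -0.011 0.014 [230.7 160.8] [688. 211.]
0.031 0.011 0.014 [226.1 157.8] [633. 171.]
0.035 -0.011 -0.014 [224.5 163.6] [613. 248.]
0.035 -0.011 0 [227.6 161.7] [651. 223.]
0.035 -0.011 0.014 [230.7 159.8] [688. 198.]
0.035 0.011 0.014 [226.1 156.9] [633. 158.]
0.04 -0.011 -0.014 [224.4 162.4] [613. 232.]
0.04 -0.011 0 [227.6 160.5] [651. 207.]
0.04 -0.011 0.014 [230.7 158.7] [688. 182.]
0.04 0.011 0.014 [226.  155.7] [632. 142.]
```

Both views put the tip about 4–9 mm above the block, so I'll continue down.

Emit:
play_rows(commands=[[[0,0,0.0016,0,0,0,1],[0,0,0.0032,0,0,0,1],[0,0,0.0032,0,0,0,1]]])

```text
time: 15.2
tool_pos: [0.4539, 0.1863, 0.0271]
tcp_rot: [-1.81, -2.567, 0.0]
wrist_force: [0.6, -0.8, -0.4]
width: -0.001
grip_force: 0.0
```

Emit:
play_rows(commands=[[[0,0,0.0008,0,0,0,1],[0,0,0.0016,0,0,0,1],[0,0,0.0016,0,0,0,1]]])

```text
time: 15.5
tool_pos: [0.454, 0.1863, 0.0262]
tcp_rot: [-1.81, -2.567, 0.0]
wrist_force: [-0.4, -0.1, 0.2]
width: 0.005
grip_force: 0.0
```

Emit:
play_rows(commands=[[[0,0,0.0008,0,0,0,1],[0,0,0.0016,0,0,0,1],[0,0,0.0016,0,0,0,1]]])

```text
time: 15.8
tool_pos: [0.454, 0.1863, 0.0253]
tcp_rot: [-1.81, -2.567, 0.0]
wrist_force: [-1.3, -0.2, 0.3]
width: 0.001
grip_force: 0.0
```

Emit:
play_rows(commands=[[[0,0,0.0008,0,0,0,1],[0,0,0.0016,0,0,0,1],[0,0,0.0016,0,0,0,1]]])

```text
time: 16.1
tool_pos: [0.4541, 0.1864, 0.0245]
tcp_rot: [-1.81, -2.568, 0.0]
wrist_force: [-0.8, -0.2, 2.2]
width: -0.005
grip_force: 1.1
```

Contact: 2.2 N at TCP z = 0.0245, with the pad force rising too. One small step to learn the stiffness.

Emit:
play_rows(commands=[[[0,0,0.0006,0,0,0,1],[0,0,0.0006,0,0,0,1],[0,0,0.0006,0,0,0,1]]])

```text
time: 16.4
tool_pos: [0.4541, 0.1864, 0.0245]
tcp_rot: [-1.81, -2.568, 0.0]
wrist_force: [-2.5, -0.1, 5.1]
width: -0.002
grip_force: 2.7
```

```bash
python3 - <<'E'
from h import *
F=[]
for i in range(4): bot.read_camera('side');s=bot.read_state();F.append(s['wrist_force'])
print(np.mean(F,0),s['tool_pos'],s['time'])
z=s['tool_pos'][2]
for k in(.108,.09,.072,.054,.036,.018,0,-.018,-.036,-.054,-.072,-.09,-.104,-.112):
    q,a=spot(k);print(k,rel([*q,z],a))
E
```

```text
[-2.19341438 -0.33376115  5.017194  ] [0.45410811 0.18639344 0.02455369] 16.6
0.108 [-0.03   -0.0022  0.     -0.      0.      0.0237]
0.09 [-0.0598 -0.0055  0.     -0.      0.      0.0467]
0.072 [-0.0893 -0.0109  0.      0.      0.      0.0696]
0.054 [-0.1183 -0.0185  0.      0.      0.      0.0925]
0.036 [-0.1467 -0.0281  0.      0.      0.      0.1154]
0.018 [-0.1744 -0.0397  0.      0.      0.      0.1383]
0 [-0.2011 -0.0533  0.      0.      0.      0.1612]
-0.018 [-0.2268 -0.0688  0.      0.      0.      0.1842]
-0.036 [-0.2513 -0.0861  0.      0.      0.      0.2071]
-0.054 [-0.2745 -0.1051  0.      0.      0.      0.23  ]
-0.072 [-0.2963 -0.1258  0.      0.      0.      0.2529]
-0.09 [-0.3165 -0.1479  0.      0.      0.      0.2758]
-0.104 [-0.3311 -0.1661  0.      0.      0.      0.2937]
-0.112 [-0.339  -0.1769  0.      0.      0.      0.3039]
```

Light 2–5 N contact is confirmed at about 8 N/mm. I'll ease off slightly and begin the stroke: lids 1 and 2.

Emit:
play_rows(commands=[[[-0.015,-0.001,-0.0004,0,0,0.012,1],[-0.03,-0.002,-0.0004,0,0,0.024,1],[-0.045,-0.0037,-0.0004,0,0,0.035,1],[-0.06,-0.0055,-0.0004,0,0,0.047,1],[-0.0746,-0.008,-0.0004,0,0,0.058,1],[-0.0893,-0.011,-0.0004,0,0,0.07,1],[-0.104,-0.0146,-0.0004,0,0,0.081,1],[-0.1183,-0.0185,-0.0004,0,0,0.0925,1]]])

```text
time: 17.4
tool_pos: [0.4678, 0.1151, 0.0245]
tcp_rot: [2.166, 2.275, 0.001]
wrist_force: [-0.5, 2.5, 4.5]
width: 0.002
grip_force: 2.3
```

```bash
python3 - <<'E'
from h import *
a=bot.read_camera('side');F=[]
for i in range(2):bot.read_camera('wrist');F.append(bot.read_state()['wrist_force'])
s=bot.read_state();print(np.mean(F,0),s['tool_pos'],s['tcp_rot'],spot(.054),s['time'])
cv2.imwrite('pics/s9.png',a)
b=cv2.imread('pics/side0.png');q=bot.camera_params('side')
# lid/tray movement check: difference at lug and block corners
d=cv2.absdiff(a,b).max(2)
for k in(-.117,-.1):u=proj(q,[*spot(k)[0],.015])[0].astype(int);print(k,d[u[1]-4:u[1]+5,u[0]-5:u[0]+6].max())
z=s['tool_pos'][2]
for k in np.arange(.045,-.1,-.009):
    p,an=spot(k);print(round(k,3),rel([*p,z],an))
E
```

```text
[ 0.53945937 -2.32795325  5.99476862] [0.46787573 0.11408516 0.02448515] [ 2.16323928e+00  2.27583879e+00 -1.27668138e-03] (array([0.46751655, 0.1158106 ]), 1.6227963267948966) 17.55
-0.117 29
-0.1 37
0.045 [-0.0121 -0.0007  0.      0.0002  0.0006  0.0111]
0.036 [-0.0271 -0.0015  0.      0.0002  0.0006  0.0225]
0.027 [-0.042  -0.0028  0.0001  0.0002  0.0006  0.034 ]
0.018 [-0.0569 -0.0047  0.0001  0.0002  0.0006  0.0454]
0.009 [-0.0717 -0.0071  0.0001  0.0002  0.0005  0.0569]
-0.0 [-0.0864 -0.01    0.0001  0.0002  0.0005  0.0683]
-0.009 [-0.101  -0.0135  0.0002  0.0003  0.0005  0.0798]
-0.018 [-0.1155 -0.0175  0.0002  0.0003  0.0005  0.0913]
-0.027 [-0.1298 -0.022   0.0002  0.0003  0.0005  0.1027]
-0.036 [-0.1439 -0.027   0.0002  0.0003  0.0005  0.1142]
-0.045 [-0.1579 -0.0325  0.0003  0.0003  0.0005  0.1256]
-0.054 [-0.1716 -0.0385  0.0003  0.0003  0.0005  0.1371]
-0.063 [-0.1851 -0.045   0.0003  0.0003  0.0005  0.1486]
-0.072 [-0.1984 -0.052   0.0003  0.0003  0.0005  0.16  ]
-0.081 [-0.2114 -0.0595  0.0003  0.0003  0.0005  0.1715]
-0.09 [-0.2241 -0.0674  0.0004  0.0003  0.0005  0.1829]
-0.099 [-0.2366 -0.0758  0.0004  0.0003  0.0005  0.1944]
```

About 5 N so far and on the arc. Lids 3 to 5 next, slightly lighter, then lid 6.

Emit:
play_rows(commands=[[[-0.0125,-0.0007,-0.0003,0,0,0.011,1],[-0.0272,-0.0015,-0.0003,0,0,0.0225,1],[-0.042,-0.003,-0.0003,0,0,0.034,1],[-0.057,-0.0047,-0.0003,0,0,0.0455,1],[-0.072,-0.007,-0.0003,0,0,0.057,1],[-0.0865,-0.01,-0.0003,0,0,0.0685,1],[-0.101,-0.0135,-0.0003,0,0,0.08,1],[-0.1155,-0.0175,-0.0003,0,0,0.0915,1]]])

```text
time: 18.35
tool_pos: [0.4605, 0.0452, 0.0245]
tcp_rot: [2.47, 1.941, 0.0]
wrist_force: [0.3, 3.2, 4.5]
width: -0.004
grip_force: 2.3
```

```bash
python3 - <<'E'
from h import *
F=[]
for i in range(3):w=bot.read_camera('wrist');F.append(bot.read_state()['wrist_force'])
cv2.imwrite('pics/w10.png',w)
s=bot.read_state();print(np.mean(F,0),s['tool_pos'],s['tcp_rot'],spot(-.018),s['time'])
z=s['tool_pos'][2]
for k in list(np.arange(-.027,-.1,-.009))+[-.104]:
    p,an=spot(k);print(round(k,3),rel([*p,z],an))
# block centre in wrist, for tray drift: white/grey extents
E
```

```text
[-0.42973141 -1.65047485  5.33179819] [0.46017983 0.04427989 0.02447825] [ 2.46731011e+00  1.94274542e+00 -2.42097403e-03] (array([0.46092472, 0.04436261]), 1.3347963267948966) 18.5
-0.027 [-0.0146  0.0009  0.      0.      0.0006  0.0112]
-0.036 [-0.0295  0.0001  0.0001  0.      0.0006  0.0227]
-0.045 [-0.0445 -0.0012  0.0001  0.      0.0006  0.0341]
-0.054 [-0.0594 -0.0031  0.0001  0.      0.0006  0.0456]
-0.063 [-0.0742 -0.0055  0.0001  0.0001  0.0006  0.057 ]
-0.072 [-0.0889 -0.0084  0.0002  0.0001  0.0006  0.0685]
-0.081 [-1.035e-01 -1.190e-02  2.000e-04  1.000e-04  6.000e-04  8.000e-02]
-0.09 [-1.179e-01 -1.590e-02  2.000e-04  1.000e-04  6.000e-04  9.140e-02]
-0.099 [-1.322e-01 -2.040e-02  3.000e-04  1.000e-04  6.000e-04  1.029e-01]
-0.104 [-1.401e-01 -2.310e-02  3.000e-04  1.000e-04  6.000e-04  1.092e-01]
```

Emit:
play_rows(commands=[[[-0.0146,0.0005,0,0,0,0.011,1],[-0.0295,0,0,0,0,0.0227,1],[-0.0445,-0.0012,0,0,0,0.034,1],[-0.0594,-0.003,0,0,0,0.0456,1],[-0.0742,-0.0055,0,0,0,0.057,1],[-0.0889,-0.0084,0,0,0,0.0685,1],[-0.1035,-0.012,0,0,0,0.08,1],[-0.118,-0.016,0,0,0,0.0914,1]]])

```text
time: 19.3
tool_pos: [0.4344, -0.0213, 0.0245]
tcp_rot: [2.722, 1.568, 0.0]
wrist_force: [1.4, 2.4, 4.5]
width: -0.002
grip_force: 2.3
```

Emit:
play_rows(commands=[[[-0.01,-0.0008,0,0,0,0.008,1],[-0.018,-0.002,0,0,0,0.012,1],[-0.018,-0.002,0,0,0,0.012,1]]])

```text
time: 19.6
tool_pos: [0.4276, -0.0303, 0.0244]
tcp_rot: [2.749, 1.52, -0.002]
wrist_force: [-0.7, -2.1, 5.1]
width: 0.001
grip_force: 2.7
```

```bash
python3 - <<'E'
from h import *
s=bot.read_state();print(s['wrist_force'],s['tool_pos'],spot(-.1),s['time'])
E
```

```text
[-0.73604613 -2.08386016  5.14798132] [ 0.42763899 -0.03028234  0.02443483] (array([ 0.42913537, -0.03082628]), 1.0067963267948965) 19.6
```

Constant ~5 N the whole way. Lifting straight up and clear, then moving aside to look.

Emit:
play_rows(commands=[[[0,0,-0.01,0,0,0,1],[0,0,-0.05,0,0,0,1],[0,0,-0.12,0,0,0,1],[0,0,-0.2,0,0,0,1],[0,0,-0.28,0,0,0,1],[0,0,-0.34,0,0,0,1],[0,0,-0.34,0,0,0,1]]])

```text
time: 20.3
tool_pos: [0.4311, -0.0299, 0.2343]
tcp_rot: [2.744, 1.518, 0.011]
wrist_force: [0.1, 0.3, 0.4]
width: 0.004
grip_force: 0.0
```

```bash
python3 - <<'E'
from h import *
s=bot.read_state();print(s['time'],s['tool_pos'],s['wrist_force'])
sd=bot.read_camera('side');w=bot.read_camera('wrist');cv2.imwrite('pics/s11.png',sd);cv2.imwrite('pics/w11.png',w);q=bot.camera_params('side');p=bot.camera_params('wrist')
gs=cv2.cvtColor(sd,cv2.COLOR_BGR2GRAY);g0=cv2.cvtColor(cv2.imread('pics/side0.png'),cv2.COLOR_BGR2GRAY);gw=cv2.cvtColor(w,cv2.COLOR_BGR2GRAY)
for k in(.126,.09,.054,.018,-.018,-.054,-.09):
    c,a=spot(k);r=np.array([np.cos(a-np.pi/2),np.sin(a-np.pi/2)]);t=np.array([np.sin(a-np.pi/2),-np.cos(a-np.pi/2)])
    row=[]
    for d in(-.012,-.006,0,.006,.012):
        u=proj(q,[*(c+d*t),.031])[0].round().astype(int);v=proj(p,[*(c+d*t),.031])[0].round().astype(int)
        row.append((int(g0[u[1],u[0]]),int(gs[u[1],u[0]]),int(gw[v[1],v[0]]) if 0<=v[0]<512 and 0<=v[1]<384 else -1))
    print(k,v,row)
E
```

```text
20.3 [ 0.43108153 -0.02991124  0.23426556] [0.1148081  0.33422052 0.36151708]
0.126 [162 -36] [(138, 143, -1), (114, 117, -1), (140, 141, -1), (146, 148, -1), (153, 153, -1)]
0.09 [191  -5] [(218, 243, -1), (117, 242, -1), (135, 243, -1), (153, 243, -1), (165, 242, -1)]
0.054 [215  29] [(225, 243, 245), (227, 243, 245), (134, 243, 245), (154, 243, 246), (160, 242, 246)]
0.018 [233  64] [(223, 243, 246), (226, 242, 246), (100, 243, 246), (152, 243, 247), (167, 235, 247)]
-0.018 [245  98] [(221, 243, 247), (88, 242, 247), (133, 242, 247), (144, 243, 247), (157, 243, 247)]
-0.054 [252 132] [(79, 243, 247), (91, 243, 247), (103, 243, 247), (150, 243, 247), (157, 242, 247)]
-0.09 [254 164] [(223, 154, 163), (149, 157, 162), (96, 154, 161), (124, 162, 173), (126, 215, 244)]
```

Lids 1–5 read uniformly bright and the block is unmoved. Lid 6 lies in the hand's shadow, so I'll move the hand away and recheck.

Emit:
play_rows(commands=[[[0.06,-0.035,-0.05,0,0,0,1],[0.12,-0.07,-0.1,0,0,0,1],[0.18,-0.105,-0.15,0,0,0,1],[0.24,-0.14,-0.15,0,0,0,1],[0.3,-0.175,-0.15,0,0,0,1],[0.36,-0.21,-0.15,0,0,0,1],[0.36,-0.21,-0.15,0,0,0,1],[0.36,-0.21,-0.15,0,0,0,1]]])

```text
time: 21.2
tool_pos: [0.4348, 0.2205, 0.3154]
tcp_rot: [2.747, 1.524, -0.01]
wrist_force: [0.3, -0.1, -0.3]
width: 0.008
grip_force: 0.0
```

```bash
python3 - <<'E'
from h import *
s=bot.read_state();print(s['time'],s['tool_pos'])
sd=bot.read_camera('side');w=bot.read_camera('wrist');cv2.imwrite('pics/s12.png',sd);q=bot.camera_params('side');p=bot.camera_params('wrist')
gs=cv2.cvtColor(sd,cv2.COLOR_BGR2GRAY);gw=cv2.cvtColor(w,cv2.COLOR_BGR2GRAY)
for k in(.09,.018,-.054,-.09,-.117):
    c,a=spot(k);t=np.array([np.sin(a-np.pi/2),-np.cos(a-np.pi/2)]);row=[]
    for d in(-.014,-.007,0,.007,.014):
        u=proj(q,[*(c+d*t),.031])[0].round().astype(int);row.append(int(gs[u[1],u[0]]))
    print(k,row)
b=cv2.imread('pics/side0.png')
def cen(im,lo,hi,x0,x1,y0,y1):
    m=cv2.inRange(cv2.cvtColor(im,cv2.COLOR_BGR2HSV),lo,hi)[y0:y1,x0:x1];M=cv2.moments(m,True);return round(M['m10']/M['m00']+x0,2),round(M['m01']/M['m00']+y0,2),M['m00']
for im in(b,sd):print('tape',cen(im,(20,120,100),(35,255,255),205,240,135,165),'cap',cen(im,(105,80,30),(130,255,255),262,282,203,218),'carton',cen(im,(0,100,60),(8,255,255),305,350,275,325))
# white lid region
for n,im in(('side',sd),):
    m=((gs>225)).astype(np.uint8)[150:225,215:262];print(m.sum());nn,_,st,ce=cv2.connectedComponentsWithStats(m);print(st[1:],(ce[1:]+[215,150]).round(1));print(proj(q,[[*spot(k)[0],.031] for k in(.09,.054,.018,-.018,-.054,-.09)]).round(1))
E
```

```text
21.2 [0.43481868 0.22051865 0.3154072 ]
0.09 [133, 162, 243, 243, 242]
0.018 [243, 242, 242, 241, 142]
-0.054 [242, 243, 242, 242, 203]
-0.09 [242, 242, 242, 242, 215]
-0.117 [215, 88, 90, 90, 137]
tape (221.93, 150.5, 167.0) cap (271.77, 211.53, 64.0) carton (328.58, 300.26, 65.0)
tape (221.9, 150.47, 170.0) cap (271.69, 211.51, 65.0) carton (329.19, 300.42, 62.0)
371
[[ 15  13  19  20 164]
 [ 29  33  12  24 207]] [[238.9 172.5]
 [249.8 196.1]]
[[232.2 166.6]
 [238.1 172.7]
 [242.7 179.5]
 [245.9 186.9]
 [247.5 194.7]
 [247.4 202.9]]
```

All six lids show the same flat brightness, the tape, bottle and carton haven't moved, and the hand is clear.

```bash
python3 -c "
from workcell import bot
print(bot.finish_job())"
```

```text
the job is handed in; nothing more can be done
None
```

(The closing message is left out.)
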